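# Push-and-twist filler cap off the water tank

### The job

Open the white water tank: press its blue filler cap straight down against the spring until it goes no further, gently so that the lock is not strained, twist it anticlockwise out of its catch and lift it off. Set the cap down upright on its foot in the steel saucer and let go of it; do not drop it, and leave the things standing around where they are.

Things in the scene. Friction and masses are not known exactly. Their poses are not given: they have to be found in the camera images.
- neck_top (a point): Centre of the top of the black collar (62 mm across), 150 mm above the worktop, on the white water tank (fixed; 160 deep, 190 wide, 110 mm high, steel top, tap at the front). z up, x to the tank's back, y to its left seen from the front. Marks on the steel top: two red along +x and -x (cap locked), two green 63 degrees anticlockwise of them (cap free).
- cap_center (a point): Loose blue filler cap, 73 mm tall, about 90 g; this point is on its axis 36.5 mm above its foot, z up. Disc 60 mm across, 33 to 43 mm above the foot; below it a stem of 28 mm with two lugs at the foot along +x and -x (42 mm over both), on which it stands flat. Locked at the start: cap x along neck x, foot 14 mm below the collar top, 19 mm gap between disc and collar.
- cap_bar (a point): Middle of the cap's straight upright grip bar, 21.5 mm above cap_center; the bar is 48 mm long (along the cap's x), 14 mm wide (along y), 30 mm tall, standing on the disc. z up.
- catch (a point): On the neck's axis, 14 mm under the collar top. A spring lifts the cap: 5 N when locked, 0.3 N more per mm pressed, at most 10 N. It turns only when pressed past a hidden catch, at 3 to 15 mm, new each time; 2 mm deeper is a hard stop. 12 to 16 N of push means it is on the stop. Pressing with over about 25 N, or twisting hard (over 0.5 N m) at either stop, overstrains the lock.
- unlock (a point): Same place as catch, axes turned so that x and -x point at the green marks. Kept down, the cap turns anticlockwise (from above) by 65 degrees (1.13 rad) to a firm end stop; there its lugs are under gaps in the rim, and when the push is eased it rises about 6 mm and lifts straight out.
- saucer_in (a point): Centre of the inner floor, 4 mm above its underside, of the round steel drip saucer (loose, 350 g, 116 mm over the rim, 14 mm high, inner floor about 94 mm across). z up. It stands on the worktop left or right of the tank.
- timer: Kitchen timer, white below and red above, 69 mm across, 49 mm high, loose; origin at the centre of its underside. Leave it alone. It stands on the side of the tank where the saucer is not.
- spice: Spice jar with a dark cap, 41 mm across, 105 mm high, loose, behind; origin at the centre of its underside. Leave it alone.
- glass: Tumbler, 48 mm across, 61 mm high, loose, behind; origin at the centre of its underside. Leave it alone.
- can: Drinks can, 66 mm across, 115 mm high, loose, behind; origin at the centre of its underside. Leave it alone.
- jam: Jam jar with a white lid, 65 mm across, 94 mm high, loose, behind; origin at the centre of its underside. Leave it alone.
There are look-alikes about, which are no part of the job. Of the things shaped like the part that bears cap_center, the blue one is meant.

How it is judged:
By the outcome, as a careful person would: the job done as asked, in the order asked, and still so for the second after the job is handed in, with the robot touching nothing.
It also fails if it takes over 64 s, if anything falls off the work surface, if the arm or the gripper's body presses on something with over 40 N, if the wrist force passes 120 N, or if a joint passes its speed limit or range.

### The arm

A 7-joint arm with a two-finger parallel gripper is mounted at the origin on a cart in front of the work surface, level with it; the furniture and walls round the work are solid. World frame = base frame: x ahead of the robot, y to its left, z up, the work surface at z = 0. Lengths are in m, angles in rad, forces in N, time in s.
With the tool pointing down it reaches from about 0.425 to 0.925 m from the base axis. Payload 6.8 kg.
Tool frame: the origin (TCP) lies midway between the tips of the shut fingers; the grasp point (between the pads) lies 19 mm behind it; z points along the fingers, y is the line along which they close (so a half turn about z gives the same grasp; the last joint's range is limited). The gripper opens to 88 mm and grips with 3 to 60 N. Pads are 20 mm wide; open, the fingers measure 115 mm over their backs; the gripper's body (75 mm by 178 mm) begins 61 mm behind the grasp point.
Start: joints at [-1.336, 0.477, 0.022, 1.555, -0.011, 1.109, -0.083], TCP at [0.227, 0.636, 0.223] pointing down, gripper open.
Joint ranges: [-2.96, 2.96], [-0.34, 2.1], [-1.41, 1.46], [0.24, 2.44], [-1.37, 4.51], [0.17, 1.92], [-2.96, 2.96]. Speed limits (rad/s): [2.39, 2.39, 3.14, 3.14, 3.14, 3.14, 3.14].

### API

Orientations are given as [roll, pitch, yaw] about the fixed x, y, z axes, in that order (R = Rz(yaw) Ry(pitch) Rx(roll)).
In Python, from plant import telemetry, eyes, ticket gives the robot as it stands.
- The arm moves only by the shell command python3 -m inch 'ROWS' [OPENING]. ROWS is JSON, a list of rows, each a list of 6 numbers: the shift along the tool's x, y, z in m, then the turn, a rotation vector about the tool's x, y, z in degrees. In form: [[tx, ty, tz, rx, ry, rz], ...]. A call has 1 to 12 rows; each row shifts and turns the commanded pose from where the row before left it, along the tool's axes as they then stand; what a row does not reach is not made up. A row lasts 1/10 s, in which the tool goes at most 50 mm and 8.59 degrees, less where a joint would pass 70% of its speed; a pose out of reach is approached as far as the arm can. A call is refused whole if a number of a shift passes 0.05 or a number of a turn 8.59, either way. A call with a gripper value outside its range is refused whole. OPENING is the opening, from 0 (shut) to 1 (fully open), set as the call begins (- or left out, the last holds). The fingers move at their own pace and stop on an object; the grip force is fixed at half the most. Time passes only in rows, so rows that do not move let the fingers close. It gives the time, the measured TCP pose, the force, the opening and the grip force at its end, in the units of the state.
- telemetry.read_state(): the state, without advancing time (a new reading comes with each control period).
- eyes.snapshot(name): name is "scene" or "side" or "wrist"; returns a dict with "img" (384x512x3 uint8, red, green, blue), "camera_matrix" (3x3 intrinsics, pixels), "R" (3x3) and "t" (3): a world point X has camera coordinates R X + t; the wrist camera has in their place "tool_from_camera" (4x4, takes a point from camera to tool coordinates, whose origin is the TCP and whose axes are the flange's). Camera axes: x right, y down, z forward; pixel columns grow to the right and rows downward; lengths in m; the calibration is good to about 2 mm. A picture is of the moment at which its call begins: read the wrist's pose just before it. There is no depth.
- ticket.close_job(): hands the job in; it is judged then, once.
The state is a dict: "t": time; "q": joint angles; "qvel": joint speeds; "joint_efforts": joint torques, N m; "ee_pos": TCP position; "orientation": TCP orientation; "contact_force": force on the tool from outside, world axes, zero at the start; "moment": the same for the moment, N m; "opening": finger opening in m; "finger_force": force on a finger pad.
Only numpy, scipy, OpenCV 4.12 (cv2) and the standard library are available. Lean on these libraries where they do the work, as an engineer would, in place of code of your own. Each camera call takes 0.05 s, during which the arm holds its last target. There are 200 camera calls.

## Working session

There is one attempt and no reset: what is moved stays moved. The work goes in short steps, Python scripts to look and compute and a shell command to move; the robot and the scene stay as the last step left them, time stands still between calls to the robot, and variables do not carry over. Pictures are saved under pics/ and viewed, at most 10 in all, crops included, and the job is handed in when it is done.

```bash
ls; mkdir -p pics
python3 - <<'E'
from plant import telemetry, eyes
import cv2,numpy as np
s=telemetry.read_state();print({k:np.round(v,3).tolist() for k,v in s.items()})
for n in("scene","side"):
    d=eyes.snapshot(n);np.savez(f"pics/{n}0.npz",**d)
    cv2.imwrite(f"pics/{n}0.png",d["img"][...,::-1]);print(n,d["camera_matrix"].tolist(),np.round(-d["R"].T@d["t"],3))
a=[cv2.imread(f"pics/{n}0.png") for n in("scene","side")]
E
```

```text
pics
{'t': 0.0, 'q': [-1.336, 0.478, 0.022, 1.556, -0.011, 1.109, -0.083], 'qvel': [0.001, -0.0, -0.001, -0.0, -0.002, 0.001, -0.003], 'joint_efforts': [0.0, -58.285, 1.534, -27.26, -0.054, 0.017, 0.0], 'ee_pos': [0.227, 0.635, 0.222], 'orientation': [-3.14, 0.0, 2.799], 'contact_force': [1.114, -1.077, 0.071], 'moment': [0.007, 0.019, -0.059], 'finger_force': 0.0, 'opening': 0.088}
scene [[438.06845923048996, 0.0, 258.80808721913326], [0.0, 438.06845923048996, 197.15250329877415], [0.0, 0.0, 1.0]] [-0.405 -0.586  0.872]
side [[377.00259233799784, 0.0, 254.61901713757416], [0.0, 377.00259233799784, 186.50939295387266], [0.0, 0.0, 1.0]] [0.609 0.986 0.851]
```

View pics/scene0.png

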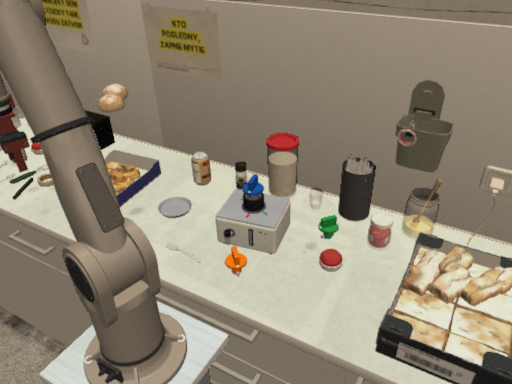

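View pics/side0.png

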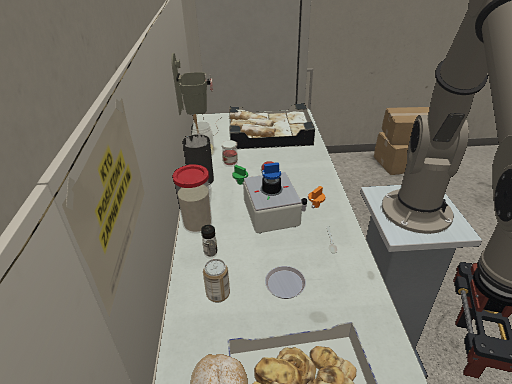

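Scene view: three cap-shaped things are the blue cap on the tank (253,190), an orange one at (235,261) and a green one at (329,227). The blue one, locked on the collar, fits. The saucer is at (175,207), and at (285,282) in the side view. I'll enlarge to confirm.

```bash
cat > h.py <<'E'
import numpy as np,cv2
def load(n): return dict(np.load(f"pics/{n}.npz"))
def ray(d,p):
    v=np.linalg.solve(d["camera_matrix"],[p[0],p[1],1.]); 
    return -d["R"].T@d["t"], d["R"].T@v/np.linalg.norm(v)
def plane(d,p,z):
    c,v=ray(d,p); return c+v*(z-c[2])/v[2]
def tri(rs):
    A=sum(np.eye(3)-np.outer(v,v) for c,v in rs); b=sum((np.eye(3)-np.outer(v,v))@c for c,v in rs)
    X=np.linalg.solve(A,b); return X,[np.linalg.norm(np.cross(X-c,v)) for c,v in rs]
def blobs(img,lo,hi,amin=15):
    m=cv2.inRange(cv2.cvtColor(img,cv2.COLOR_RGB2HSV),lo,hi)
    n,l,s,c=cv2.connectedComponentsWithStats(m)
    return m,l,[(i,s[i].tolist(),c[i].round(2).tolist()) for i in range(1,n) if s[i][4]>=amin]
E
python3 - <<'E'
from h import *
A=load("scene0");B=load("side0")
for d in(A,B):
    print("blue",blobs(d["img"],(105,130,60),(125,255,255))[2])
    print("sauc",blobs(d["img"],(110,15,90),(140,70,220),150)[2])
    print("green",blobs(d["img"],(60,120,60),(90,255,255),3)[2])
    print("red",blobs(d["img"],(170,120,60),(180,255,255),3)[2])
a=cv2.resize(A["img"][165:255,205:300],None,fx=4.2,fy=4.2,interpolation=2)
b=cv2.resize(B["img"][150:240,230:325],None,fx=4.2,fy=4.2,interpolation=2)
cv2.imwrite("pics/crop1.png",np.hstack([a,b])[...,::-1])
X,e=tri([ray(A,(175,207)),ray(B,(285,282))]);print("saucer rough",X,e)
E
```

```text
blue [(1, [242, 175, 21, 21, 256], [252.68, 186.41])]
sauc []
green [(2, [263, 212, 4, 3, 5], [264.8, 212.8]), (3, [319, 215, 19, 23, 278], [328.42, 225.59])]
red [(4, [277, 133, 4, 4, 7], [278.71, 134.43]), (5, [282, 133, 6, 6, 15], [284.2, 135.0]), (8, [274, 134, 3, 3, 4], [275.0, 134.75]), (11, [270, 137, 2, 4, 4], [270.75, 138.5]), (13, [291, 136, 6, 5, 12], [293.83, 137.75]), (17, [286, 139, 13, 11, 38], [291.66, 144.58]), (21, [278, 140, 2, 3, 4], [278.5, 141.25]), (27, [268, 144, 3, 3, 6], [268.67, 145.33]), (28, [277, 145, 9, 6, 20], [280.9, 147.75]), (32, [273, 148, 4, 2, 6], [274.5, 148.5])]
blue [(1, [263, 163, 18, 17, 238], [271.48, 170.72])]
sauc [(5, [278, 271, 24, 27, 250], [289.58, 286.84])]
green [(1, [233, 165, 15, 19, 162], [239.43, 173.41]), (2, [268, 196, 2, 3, 4], [268.25, 197.0])]
red [(2, [173, 165, 36, 23, 556], [190.22, 175.47])]
saucer rough [0.4985675  0.28605737 0.0063134 ] [np.float64(0.0007374185529185126), np.float64(0.0007374185529185262)]
```

View pics/crop1.png

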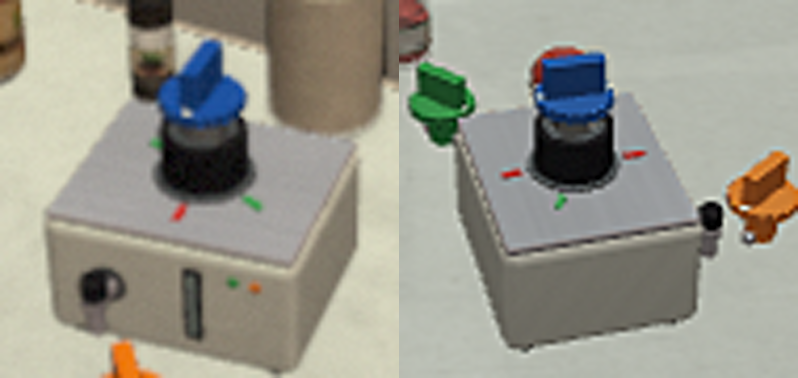

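The crop confirms it: the blue cap sits on the black collar with its bar along the red marks. In the side view the red marks are at about (256.9,191.4) and (286,186.9).

Run:
```python
from h import *
from plant import eyes,telemetry
A=load("scene0");B=load("side0")
print("cap",tri([ray(A,(252.68,186.4)),ray(B,(271.5,170.7))]))
p,q=[plane(B,x,.11) for x in((256.9,191.4),(286,186.9))]
print(p,q,(p+q)/2,np.degrees(np.arctan2(*(p-q)[1::-1])))
s=telemetry.read_state();w=eyes.snapshot("wrist");print(w["tool_from_camera"].round(3).tolist(),w["camera_matrix"].round(1).tolist(),s["orientation"])
from scipy.spatial.transform import Rotation as R
print(R.from_euler("xyz",s["orientation"]).as_matrix().round(3))
```

```text
cap (array([ 0.5068349 , -0.02406883,  0.17906244]), [np.float64(0.00042236381968622307), np.float64(0.00042236381968632634)])
[ 0.55591466 -0.00907544  0.11      ] [ 0.45748689 -0.02537433  0.11      ] [ 0.50670078 -0.01722488  0.11      ] 9.402427695138686
[[0.001, -0.954, -0.3, 0.084], [1.0, 0.001, -0.0, 0.0], [0.001, -0.3, 0.954, -0.161], [0.0, 0.0, 0.0, 1.0]] [[331.0, 0.0, 254.8], [0.0, 331.0, 192.6], [0.0, 0.0, 1.0]] [-3.13998611e+00  8.54525131e-05  2.79880563e+00]
[[-0.942  0.336 -0.   ]
 [ 0.336  0.942 -0.002]
 [-0.    -0.002 -1.   ]]
```

```bash
python3 -m inch '[[-0.024,-0.026,-0.006,0,0,0],[-0.024,-0.026,-0.006,0,0,0],[-0.024,-0.026,-0.006,0,0,0],[-0.024,-0.026,-0.006,0,0,0],[-0.024,-0.026,-0.006,0,0,0],[-0.024,-0.026,-0.006,0,0,0],[-0.024,-0.026,-0.006,0,0,0],[-0.024,-0.026,-0.006,0,0,0],[-0.024,-0.026,-0.006,0,0,0],[-0.024,-0.026,-0.006,0,0,0],[-0.024,-0.026,-0.006,0,0,0],[0,0,0,0,0,0]]' 1
cat >> h.py <<'E'
def wrist(name):
    from plant import eyes,telemetry
    from scipy.spatial.transform import Rotation as Ro
    s=telemetry.read_state();w=eyes.snapshot("wrist")
    T=np.eye(4);T[:3,:3]=Ro.from_euler("xyz",s["orientation"]).as_matrix();T[:3,3]=s["ee_pos"]
    C=np.linalg.inv(T@w["tool_from_camera"])
    d=dict(img=w["img"],camera_matrix=w["camera_matrix"],R=C[:3,:3],t=C[:3,3])
    np.savez(f"pics/{name}.npz",**d);cv2.imwrite(f"pics/{name}.png",d["img"][...,::-1]);return d
def state():
    from plant import telemetry
    s=telemetry.read_state();print({k:np.round(s[k],4).tolist() for k in("t","q","ee_pos","orientation","contact_force","moment","opening","finger_force")});return s
E
python3 -c "
from h import *
wrist('w1');state()"
```

```text
t: 1.35
ee_pos: [0.3817, 0.2731, 0.2894]
orientation: [3.141, 0.001, 2.791]
contact_force: [0.2, 1.2, 0.2]
opening: 0.0879
finger_force: 0.0
{'t': 1.4, 'q': [-0.9357, 0.0636, 0.1858, 1.9534, -0.0131, 1.1249, 0.4787], 'ee_pos': [0.3804, 0.2757, 0.2891], 'orientation': [3.1408, 0.0003, 2.7942], 'contact_force': [-0.4869, 0.9404, -0.5071], 'moment': [0.0171, 0.0255, -0.0103], 'opening': 0.0876, 'finger_force': 0.0}
```

View pics/w1.png

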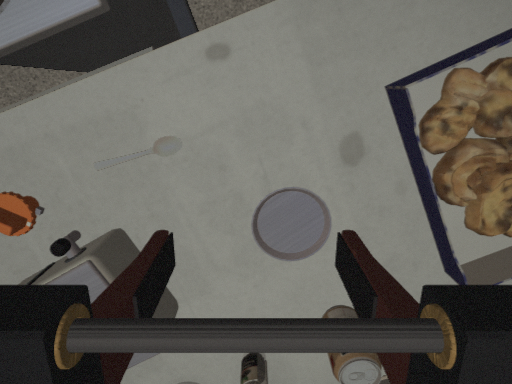

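Wrist view: the saucer is at (291,223) and the spice jar and can are at the lower edge. I'll go on to the cap.

```bash
python3 -m inch '[[-0.027,-0.03,0,0,0,0],[-0.027,-0.03,0,0,0,0],[-0.027,-0.03,0,0,0,0],[-0.027,-0.03,0,0,0,0],[-0.027,-0.03,0,0,0,0],[-0.027,-0.03,0,0,0,0],[-0.027,-0.03,0,0,0,0],[-0.027,-0.03,0,0,0,0],[0,0,0,0,0,-7],[0,0,0,0,0,-7],[0,0,0,0,0,-7],[0,0,0,0,0,-7]]' 1
python3 -m inch '[[0,0,0,0,0,0],[0,0,0,0,0,0]]'
python3 -c "
from h import *
wrist('w2');state()"
```

```text
t: 2.6
ee_pos: [0.5022, -0.0195, 0.2881]
orientation: [3.141, -0.001, -2.989]
contact_force: [-0.2, -0.3, 0.7]
opening: 0.0878
finger_force: 0.0
t: 2.8
ee_pos: [0.5022, -0.0201, 0.2884]
orientation: [3.141, -0.0, -2.998]
contact_force: [-0.6, -0.2, 0.1]
opening: 0.0877
finger_force: 0.0
{'t': 2.85, 'q': [-0.4988, 0.1253, 0.4619, 1.9016, -0.0617, 1.1288, 1.7012], 'ee_pos': [0.5022, -0.0203, 0.2884], 'orientation': [3.1415, -0.0004, -2.9975], 'contact_force': [1.0275, 0.5081, -0.4085], 'moment': [0.0127, 0.0336, -0.0245], 'opening': 0.0881, 'finger_force': 0.0}
```

View pics/w2.png

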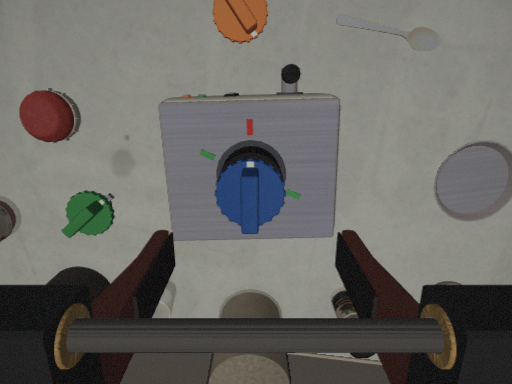

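The blue cap's disc is at about (250,193) with its bar upright in the image. Red mark (250,127), green marks (208,155) and (293,194). The saucer is at (473,182).

Run:
```python
from h import *
A=load("scene0");B=load("side0");W=load("w2");W1=load("w1")
print("lid",tri([ray(A,(283,141)),ray(B,(191,175))]))
m,l,b=blobs(W["img"],(60,110,50),(88,255,255),10);print("g",b)
m,l,r=blobs(W["img"],(172,110,50),(180,255,255),10);print("r",r)
g=[plane(W,x[2],.11) for x in b if 195<x[2][0]<310 and 140<x[2][1]<205];print(g)
if len(g)==2: print("neck",(g[0]+g[1])/2,"x yaw",np.degrees(np.arctan2(*(g[0]-g[1])[1::-1]))-63)
m,l,b=blobs(W["img"],(105,130,40),(125,255,255),50);print("blue",b)
m=(l==max(b,key=lambda x:x[1][4])[0]).astype(np.uint8)*255
v=W["img"].max(2);print([ (y,int(v[y,225:280:3].min())) for y in ()])
for z in(.174,.179):
  e=cv2.minEnclosingCircle(cv2.findContours(m,0,1)[0][0]);
print("circ",e)
# disc fit from left/right extremes
xs=np.where(m.any(0))[0];yl=[np.where(m[:,x])[0].mean() for x in(xs[0],xs[-1])]
p,q=plane(W,(xs[0],yl[0]),.174),plane(W,(xs[-1]+1,yl[1]),.174);print("disc",(p+q)/2,np.linalg.norm(p-q))
# bar: top end pixels
for px in((250,163),(250,233)): print(plane(W,px,.209))
print("saucer",tri([ray(A,(175,207)),ray(B,(285,282)),ray(W1,(291,223)),ray(W,(473,182))]))
c=cv2.resize(W["img"][140:250,190:310],None,fx=5,fy=5,interpolation=2);cv2.imwrite("pics/crop2.png",c[...,::-1])
```

```text
lid (array([0.76088053, 0.00848362, 0.20181665]), [np.float64(0.0018773639583737445), np.float64(0.0018773639583734947)])
g [(1, [199, 95, 6, 2, 12], [201.5, 95.5]), (2, [200, 150, 15, 10, 74], [207.32, 154.51]), (3, [286, 190, 14, 9, 64], [292.64, 194.05]), (4, [62, 192, 52, 45, 1472], [86.84, 215.03])]
r []
[array([ 0.49072757, -0.07074961,  0.11      ]), array([0.52036001, 0.02455092, 0.11      ])]
neck [ 0.50554379 -0.02309935  0.11      ] x yaw -170.27238852260984
blue [(1, [215, 158, 71, 76, 3741], [249.89, 193.62])]
[]
circ ((250.0, 195.51351928710938), 38.134559631347656)
disc [ 0.50656283 -0.02243504  0.174     ] 0.062049148483991845
[ 0.47165318 -0.02734541  0.209     ]
[ 0.52763246 -0.01942992  0.209     ]
saucer (array([0.49780757, 0.28660942, 0.00599809]), [np.float64(0.0017270090254073293), np.float64(0.0002557637958335376), np.float64(0.001963520749256886), np.float64(0.00013796851866082756)])
```

View pics/crop2.png

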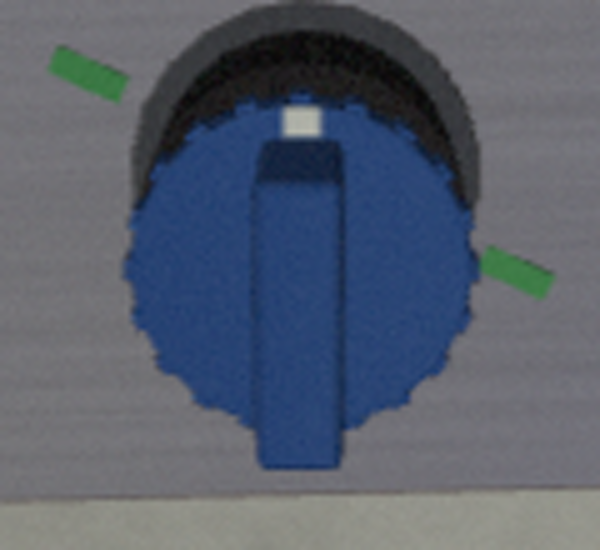

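Bar top runs from (250,176) to (250,233). q7 would end near its limit with this grasp, so I'll take the half-turned one, which also gives a second wrist view.

```bash
python3 -m inch '[[0,0,0,0,0,8.5],[0,0,0,0,0,8.5],[0,0,0,0,0,8.5],[0,0,0,0,0,8.5],[0,0,0,0,0,8.5],[0,0,0,0,0,8.5],[0,0,0,0,0,8.5],[0,0,0,0,0,8.5],[0,0,0,0,0,8.5],[0,0,0,0,0,8.5],[0,0,0,0,0,8.5],[0,0,0,0,0,8.5]]' 1
python3 -m inch '[[0,0,0,0,0,8.5],[0,0,0,0,0,8.5],[0,0,0,0,0,8.5],[0,0,0,0,0,8.5],[0,0,0,0,0,8.5],[0,0,0,0,0,8.5],[0,0,0,0,0,8.5],[0,0,0,0,0,8.5],[0,0,0,0,0,8.5],[0,0,0,0,0,0],[0,0,0,0,0,0]]'
python3 - <<'E'
from h import *
W=wrist('w3');state();W2=load("w2")
m,l,b=blobs(W["img"],(60,110,50),(88,255,255),10);print("g",b)
m,l,b=blobs(W["img"],(105,130,40),(125,255,255),50);print("blue",b)
m=(l==max(b,key=lambda x:x[1][4])[0]).astype(np.uint8)*255
xs=np.where(m.any(0))[0];yl=[np.where(m[:,x])[0].mean() for x in(xs[0],xs[-1])]
p,q=plane(W,(xs[0],yl[0]),.174),plane(W,(xs[-1]+1,yl[1]),.174);print("disc",(p+q)/2,np.linalg.norm(p-q))
c=cv2.resize(W["img"][110:250,180:320],None,fx=4.2,fy=4.2,interpolation=2);cv2.imwrite("pics/crop3.png",c[...,::-1])
E
```

```text
t: 4.05
ee_pos: [0.5022, -0.0206, 0.2886]
orientation: [-3.142, -0.0, 1.499]
contact_force: [-0.3, -0.2, -0.5]
opening: 0.0876
finger_force: 0.0
t: 5.15
ee_pos: [0.5022, -0.0206, 0.2886]
orientation: [-3.142, 0.0, 0.175]
contact_force: [0.2, 0.3, -0.3]
opening: 0.0877
finger_force: 0.0
{'t': 5.2, 'q': [-0.7781, 0.1412, 0.7848, 1.9154, -0.1103, 1.1284, -1.3465], 'ee_pos': [0.5021, -0.0207, 0.2886], 'orientation': [-3.1415, 0.0, 0.1752], 'contact_force': [0.4262, -0.2911, 0.0224], 'moment': [-0.0104, 0.1114, -0.0041], 'opening': 0.0881, 'finger_force': 0.0}
g [(1, [414, 75, 47, 40, 853], [433.63, 90.72]), (3, [422, 85, 55, 42, 865], [450.53, 107.76]), (16, [208, 140, 15, 11, 72], [215.28, 145.12]), (17, [295, 183, 12, 10, 63], [300.21, 188.02])]
blue [(1, [224, 148, 71, 76, 3782], [259.08, 184.42])]
disc [ 0.50529219 -0.02364103  0.174     ] 0.06159987605100737
```

View pics/crop3.png

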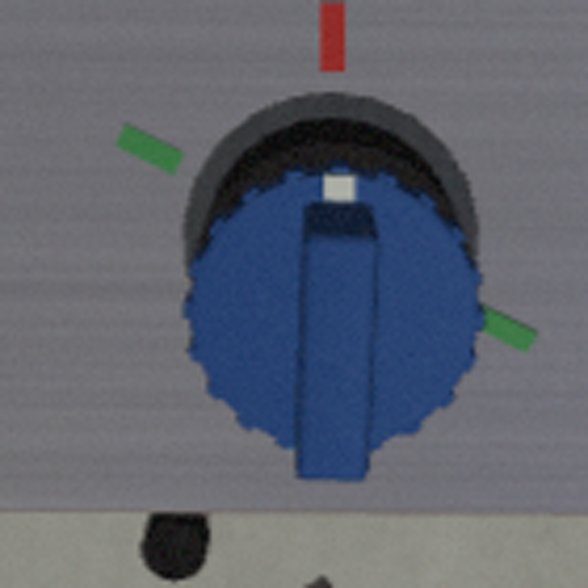

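Run:
```python
from h import *
from plant import telemetry
a=load("w2");b=load("w3")
n,en=tri([ray(a,(250,176.2)),ray(b,(258.9,224))]);f,ef=tri([ray(a,(250,233.4)),ray(b,(261.2,166.2))])
c=(n+f)/2;y=np.arctan2(*(f-n)[1::-1]);print(n,f,en[0],ef[0],"c",c,np.degrees(y))
G=[tri([ray(a,p),ray(b,q)])[0] for p,q in(((207.32,154.51),(300.21,188.02)),((292.64,194.05),(215.28,145.12)))];d=G[1]-G[0];print("neck",(G[0]+G[1])/2,np.degrees(np.arctan2(d[1],d[0]))-63)
s=telemetry.read_state();t=s["orientation"][2];d=c[:2]-s["ee_pos"][:2]
print("tool turn",np.degrees(t-y),"shift",d@[np.cos(t),np.sin(t)],d@[np.sin(t),-np.cos(t)])
```

```text
[ 0.48221401 -0.02638195  0.20714652] [ 0.528741   -0.01973044  0.20746815] 0.0004994245528441871 0.0004319356692396443 c [ 0.50547751 -0.02305619  0.20730734] 8.135898790837963
neck [ 0.50559958 -0.02325109  0.10996913] 9.761961231087
tool turn 1.9020354213223718 shift 0.0028728633125754614 0.0028724264241448013
```

```bash
python3 -m inch '[[0.003,0.003,0,0,0,1.5],[0,0,0,0,0,0],[0,0,0.02,0,0,0],[0,0,0.02,0,0,0],[0,0,0.02,0,0,0],[0,0,0.02,0,0,0],[0,0,0.015,0,0,0],[0,0,0.007,0,0,0],[0,0,0.004,0,0,0],[0,0,0,0,0,0],[0,0,0,0,0,0]]' 1
python3 -m inch '[[0,0,0,0,0,0],[0,0,0,0,0,0],[0,0,0,0,0,0],[0,0,0,0,0,0],[0,0,0,0,0,0],[0,0,0,0,0,0],[0,0,0,0,0,0],[0,0,0,0,0,0]]' 0
python3 -c "
from h import *
state()"
```

```text
t: 6.3
ee_pos: [0.5061, -0.0235, 0.1833]
orientation: [-3.142, -0.001, 0.146]
contact_force: [-0.5, -0.0, 0.3]
opening: 0.088
finger_force: 0.0
t: 7.1
ee_pos: [0.5056, -0.0235, 0.1826]
orientation: [-3.142, 0.0, 0.146]
contact_force: [0.5, 0.3, -0.4]
opening: 0.0274
finger_force: 0.0
{'t': 7.1, 'q': [-0.6921, 0.2995, 0.7452, 2.0322, -0.2577, 0.9027, -1.2327], 'ee_pos': [0.5056, -0.0235, 0.1826], 'orientation': [-3.1416, 0.0001, 0.1458], 'contact_force': [0.5194, 0.286, -0.3976], 'moment': [0.0572, 0.1599, 0.0226], 'opening': 0.0274, 'finger_force': 0.0}
```

```bash
python3 -m inch '[[0,0,0,0,0,0],[0,0,0,0,0,0],[0,0,0,0,0,0],[0,0,0,0,0,0],[0,0,0,0,0,0]]' 0
python3 -m inch '[[0,0,0.001,0,0,0],[0,0,0.001,0,0,0],[0,0,0,0,0,0],[0,0,0,0,0,0]]'
python3 -c "
from h import *
state()"
```

```text
t: 7.6
ee_pos: [0.5056, -0.0236, 0.1827]
orientation: [3.141, -0.0, 0.146]
contact_force: [-0.1, -0.9, -0.8]
opening: 0.0134
finger_force: 30.0
t: 8.0
ee_pos: [0.5057, -0.0236, 0.1808]
orientation: [3.142, -0.0, 0.146]
contact_force: [-0.7, -0.5, 4.6]
opening: 0.0137
finger_force: 30.0
{'t': 8.0, 'q': [-0.69, 0.3025, 0.7437, 2.0339, -0.2606, 0.8986, -1.2299], 'ee_pos': [0.5057, -0.0236, 0.1808], 'orientation': [3.1415, -0.0001, 0.1457], 'contact_force': [-0.6549, -0.5293, 4.5844], 'moment': [-0.3898, 0.3904, 0.0215], 'opening': 0.0137, 'finger_force': 29.9932}
```

```bash
for i in 1; do python3 -m inch '[[0,0,0.001,0,0,0],[0,0,0.001,0,0,0],[0,0,0,0,0,0]]'; done
```

```text
t: 8.3
ee_pos: [0.5057, -0.0236, 0.1786]
orientation: [3.141, -0.0, 0.146]
contact_force: [-1.5, -2.6, 5.2]
opening: 0.0139
finger_force: 30.0
```

```bash
python3 -m inch '[[0,0,0.001,0,0,0],[0,0,0,0,0,0]]'
```

```text
t: 8.5
ee_pos: [0.5057, -0.0236, 0.1777]
orientation: [3.141, -0.0, 0.146]
contact_force: [-1.6, -1.2, 5.6]
opening: 0.0137
finger_force: 30.0
```

```bash
python3 -m inch '[[0,0,0.001,0,0,0],[0,0,0,0,0,0]]'
```

```text
t: 8.7
ee_pos: [0.5057, -0.0236, 0.1767]
orientation: [3.141, -0.0, 0.146]
contact_force: [-1.2, -1.5, 5.3]
opening: 0.014
finger_force: 30.0
```

```bash
python3 -m inch '[[0,0,0.001,0,0,0],[0,0,0,0,0,0]]'
```

```text
t: 8.9
ee_pos: [0.5057, -0.0236, 0.1757]
orientation: [3.141, -0.0, 0.146]
contact_force: [-2.0, -1.6, 4.9]
opening: 0.0141
finger_force: 30.0
```

```bash
python3 -m inch '[[0,0,0.001,0,0,0],[0,0,0,0,0,0]]'
```

```text
t: 9.1
ee_pos: [0.5057, -0.0236, 0.1747]
orientation: [3.141, -0.0, 0.146]
contact_force: [-0.1, -2.1, 5.3]
opening: 0.0139
finger_force: 30.0
```

```bash
python3 -m inch '[[0,0,0.001,0,0,0],[0,0,0,0,0,0]]'
```

```text
t: 9.3
ee_pos: [0.5057, -0.0236, 0.1738]
orientation: [3.141, -0.0, 0.146]
contact_force: [-1.1, -1.6, 6.3]
opening: 0.0136
finger_force: 30.0
```

```bash
python3 -m inch '[[0,0,0.001,0,0,0],[0,0,0,0,0,0]]'
```

```text
t: 9.5
ee_pos: [0.5057, -0.0235, 0.1728]
orientation: [3.142, -0.0, 0.146]
contact_force: [-0.9, -2.2, 6.5]
opening: 0.0138
finger_force: 30.0
```

```bash
python3 -m inch '[[0,0,0.001,0,0,0],[0,0,0,0,0,0]]'
```

```text
t: 9.7
ee_pos: [0.5057, -0.0236, 0.1718]
orientation: [3.142, -0.0, 0.146]
contact_force: [-0.6, -2.0, 6.7]
opening: 0.0139
finger_force: 30.0
```

```bash
python3 -m inch '[[0,0,0.001,0,0,0],[0,0,0,0,0,0]]'
```

```text
t: 9.9
ee_pos: [0.5057, -0.0236, 0.1708]
orientation: [3.142, -0.0, 0.146]
contact_force: [-1.7, -1.6, 7.1]
opening: 0.0139
finger_force: 30.0
```

```bash
python3 -m inch '[[0,0,0.001,0,0,0],[0,0,0,0,0,0]]'
```

```text
t: 10.1
ee_pos: [0.5058, -0.0236, 0.1699]
orientation: [3.142, -0.0, 0.146]
contact_force: [-2.4, -1.9, 6.8]
opening: 0.0137
finger_force: 30.0
```

```bash
python3 -m inch '[[0,0,0.001,0,0,0],[0,0,0,0,0,0]]'
```

```text
t: 10.3
ee_pos: [0.5058, -0.0236, 0.1689]
orientation: [-3.142, -0.0, 0.146]
contact_force: [-1.2, -2.2, 8.3]
opening: 0.0136
finger_force: 30.0
```

```bash
python3 -m inch '[[0,0,0.001,0,0,0],[0,0,0,0,0,0]]'
```

```text
t: 10.5
ee_pos: [0.5058, -0.0236, 0.1679]
orientation: [-3.142, -0.0, 0.146]
contact_force: [-1.8, -1.3, 7.6]
opening: 0.0136
finger_force: 30.0
```

```bash
python3 -m inch '[[0,0,0.001,0,0,0],[0,0,0,0,0,0]]'
```

```text
t: 10.7
ee_pos: [0.5058, -0.0236, 0.1669]
orientation: [-3.142, -0.0, 0.146]
contact_force: [-1.3, -2.4, 8.5]
opening: 0.0141
finger_force: 30.0
```

```bash
python3 -m inch '[[0,0,0.001,0,0,0],[0,0,0,0,0,0]]'
```

```text
t: 10.9
ee_pos: [0.5058, -0.0236, 0.1662]
orientation: [-3.141, -0.0, 0.146]
contact_force: [-3.4, -1.2, 10.8]
opening: 0.0141
finger_force: 30.0
```

```bash
python3 -m inch '[[0,0,0.0005,0,0,0],[0,0,0,0,0,0]]'
```

```text
t: 11.1
ee_pos: [0.5059, -0.0236, 0.1661]
orientation: [-3.141, -0.0, 0.146]
contact_force: [-3.9, -0.5, 16.4]
opening: 0.014
finger_force: 30.0
```

```bash
python3 -m inch '[[0,0,0.0005,0,0,0],[0,0,0,0,0,0]]'
```

```text
t: 11.3
ee_pos: [0.506, -0.0236, 0.1661]
orientation: [-3.14, -0.0, 0.145]
contact_force: [-6.5, -0.5, 21.8]
opening: 0.0139
finger_force: 30.0
```

On the stop. I'll ease a touch, then twist.

```bash
python3 -m inch '[[0,0,-0.0006,0,0,0],[0,0,0,0,0,0]]'; python3 -m inch '[[0,0,0,0,0,-2],[0,0,0,0,0,-2],[0,0,0,0,0,0]]'; python3 -c "
from h import *
state()"
```

```text
t: 11.5
ee_pos: [0.5059, -0.0236, 0.1661]
orientation: [-3.141, -0.0, 0.146]
contact_force: [-4.7, -1.5, 14.1]
opening: 0.0139
finger_force: 30.0
t: 11.8
ee_pos: [0.5063, -0.0235, 0.1662]
orientation: [-3.141, -0.001, 0.216]
contact_force: [-2.8, -1.8, 12.0]
opening: 0.014
finger_force: 30.0
{'t': 11.8, 'q': [-0.661, 0.322, 0.7129, 2.0461, -0.2762, 0.866, -1.1472], 'ee_pos': [0.5063, -0.0235, 0.1662], 'orientation': [-3.1412, -0.0015, 0.2164], 'contact_force': [-2.8425, -1.8239, 11.9985], 'moment': [-0.3059, 0.8111, 0.0722], 'opening': 0.014, 'finger_force': 30.0018}
```

```bash
python3 -m inch '[[0,0,0,0,0,-4],[0,0,0,0,0,-4],[0,0,0,0,0,-4],[0,0,0,0,0,-4],[0,0,0,0,0,0]]'; python3 -c "
from h import *
state()"
```

```text
t: 12.3
ee_pos: [0.5068, -0.023, 0.1662]
orientation: [3.141, -0.003, 0.497]
contact_force: [-0.5, -0.5, 10.2]
opening: 0.014
finger_force: 30.0
{'t': 12.3, 'q': [-0.6097, 0.3092, 0.6451, 2.0431, -0.2451, 0.8612, -0.9003], 'ee_pos': [0.5068, -0.023, 0.1662], 'orientation': [3.1414, -0.0027, 0.4972], 'contact_force': [-0.5044, -0.5499, 10.2427], 'moment': [-0.0727, 0.3501, 0.0553], 'opening': 0.014, 'finger_force': 30.0012}
```

```bash
python3 -m inch '[[0,0,0.0003,0,0,-4],[0,0,0,0,0,-4],[0,0,0,0,0,-4],[0,0,0,0,0,-4],[0,0,0,0,0,0]]'; python3 -c "
from h import *
print(state()['moment'])"; python3 -m inch '[[0,0,0,0,0,-4],[0,0,0,0,0,-4],[0,0,0,0,0,-4],[0,0,0,0,0,0]]'; python3 -c "
from h import *
state()"
```

```text
t: 12.8
ee_pos: [0.5072, -0.0227, 0.1662]
orientation: [3.14, -0.003, 0.777]
contact_force: [-0.2, -0.5, 11.4]
opening: 0.0138
finger_force: 30.0
{'t': 12.8, 'q': [-0.5595, 0.2992, 0.581, 2.0401, -0.2174, 0.8577, -0.6505], 'ee_pos': [0.5072, -0.0227, 0.1662], 'orientation': [3.1404, -0.0032, 0.7765], 'contact_force': [-0.2179, -0.5207, 11.44], 'moment': [-0.0265, 0.3391, 0.0736], 'opening': 0.0138, 'finger_force': 30.0018}
[-0.02653385  0.33905914  0.07356446]
t: 13.2
ee_pos: [0.5072, -0.0226, 0.1662]
orientation: [3.14, -0.003, 0.986]
contact_force: [-0.7, 0.7, 11.4]
opening: 0.0136
finger_force: 30.0
{'t': 13.2, 'q': [-0.5229, 0.2929, 0.5347, 2.0381, -0.198, 0.8562, -0.4615], 'ee_pos': [0.5072, -0.0226, 0.1662], 'orientation': [3.1398, -0.003, 0.986], 'contact_force': [-0.6605, 0.6915, 11.4483], 'moment': [0.032, 0.3059, 0.0188], 'opening': 0.0136, 'finger_force': 30.0019}
```

```bash
python3 -m inch '[[0,0,0,0,0,-4],[0,0,0,0,0,-4],[0,0,0,0,0,-4],[0,0,0,0,0,-2],[0,0,0,0,0,0]]'; python3 -c "
from h import *
print(state()['moment'])"; python3 -m inch '[[0,0,0,0,0,-1],[0,0,0,0,0,-1],[0,0,0,0,0,0]]'; python3 -c "
from h import *
state()"
```

```text
t: 13.7
ee_pos: [0.5071, -0.0225, 0.1662]
orientation: [3.139, -0.002, 1.229]
contact_force: [-0.9, 1.2, 11.2]
opening: 0.0139
finger_force: 30.0
{'t': 13.7, 'q': [-0.4812, 0.2868, 0.4828, 2.0358, -0.177, 0.8551, -0.2403], 'ee_pos': [0.5071, -0.0225, 0.1662], 'orientation': [3.1393, -0.0025, 1.2293], 'contact_force': [-0.859, 1.1677, 11.2178], 'moment': [0.0579, 0.3565, -0.001], 'opening': 0.0139, 'finger_force': 30.0009}
[ 0.05791108  0.356549   -0.00101972]
t: 14.0
ee_pos: [0.5071, -0.0226, 0.1661]
orientation: [3.139, -0.002, 1.264]
contact_force: [-0.4, 1.1, 11.6]
opening: 0.0138
finger_force: 30.0
{'t': 14.0, 'q': [-0.4756, 0.2861, 0.4759, 2.0355, -0.1741, 0.855, -0.2089], 'ee_pos': [0.5071, -0.0226, 0.1661], 'orientation': [3.1393, -0.0023, 1.2637], 'contact_force': [-0.3653, 1.1448, 11.6337], 'moment': [0.0786, 0.3639, 0.0043], 'opening': 0.0138, 'finger_force': 29.9999}
```

```bash
python3 -m inch '[[0,0,0,0,0,-0.8],[0,0,0,0,0,0]]'; python3 -c "
from h import *
print(state()['moment'])"
```

```text
t: 14.2
ee_pos: [0.5071, -0.0225, 0.1662]
orientation: [3.139, -0.002, 1.277]
contact_force: [-1.1, 0.8, 11.7]
opening: 0.0138
finger_force: 30.0
{'t': 14.2, 'q': [-0.4733, 0.2858, 0.4731, 2.0353, -0.1731, 0.8549, -0.1964], 'ee_pos': [0.5071, -0.0225, 0.1662], 'orientation': [3.1392, -0.0023, 1.2774], 'contact_force': [-1.1499, 0.7623, 11.6565], 'moment': [0.0871, 0.3599, -0.0919], 'opening': 0.0138, 'finger_force': 29.9994}
[ 0.08708399  0.35990557 -0.09193601]
```

```bash
python3 -m inch '[[0,0,0,0,0,-0.8],[0,0,0,0,0,0]]'; python3 -c "
from h import *
print(state()['moment'])"
```

```text
t: 14.4
ee_pos: [0.5071, -0.0226, 0.1661]
orientation: [3.139, -0.002, 1.291]
contact_force: [-0.7, 0.8, 12.0]
opening: 0.0138
finger_force: 30.0
{'t': 14.4, 'q': [-0.4709, 0.2855, 0.4703, 2.0352, -0.1721, 0.8549, -0.1838], 'ee_pos': [0.5071, -0.0226, 0.1661], 'orientation': [3.1392, -0.0024, 1.291], 'contact_force': [-0.7251, 0.8068, 11.9728], 'moment': [0.0965, 0.3782, -0.1704], 'opening': 0.0138, 'finger_force': 30.003}
[ 0.09653028  0.37816241 -0.1703906 ]
```

At the end stop (torque rising). I'll ease up and lift.

```bash
python3 -m inch '[[0,0,-0.001,0,0,0],[0,0,-0.002,0,0,0],[0,0,-0.002,0,0,0],[0,0,-0.002,0,0,0],[0,0,-0.002,0,0,0],[0,0,0,0,0,0]]'; python3 -c "
from h import *
print(state()['moment'])"
```

```text
t: 15.0
ee_pos: [0.5068, -0.0228, 0.1747]
orientation: [3.139, -0.002, 1.291]
contact_force: [4.1, 1.3, 5.6]
opening: 0.0141
finger_force: 30.0
{'t': 15.0, 'q': [-0.4763, 0.2728, 0.4745, 2.0276, -0.1623, 0.874, -0.1922], 'ee_pos': [0.5068, -0.0228, 0.1747], 'orientation': [3.1394, -0.0016, 1.2912], 'contact_force': [4.1125, 1.2564, 5.5721], 'moment': [0.5752, -0.9436, -0.2], 'opening': 0.0141, 'finger_force': 30.0002}
[ 0.5752034  -0.94363429 -0.19995367]
```

```bash
python3 -m inch '[[0,0,-0.002,0,0,0],[0,0,-0.002,0,0,0],[0,0,-0.002,0,0,0],[0,0,0,0,0,0]]'; python3 -c "
from h import *
print(state()['moment'])"
```

```text
t: 15.4
ee_pos: [0.5068, -0.0229, 0.1804]
orientation: [3.139, -0.001, 1.291]
contact_force: [4.8, 1.9, 4.1]
opening: 0.0138
finger_force: 30.0
{'t': 15.4, 'q': [-0.4796, 0.2645, 0.477, 2.0222, -0.1562, 0.8868, -0.1976], 'ee_pos': [0.5068, -0.0229, 0.1804], 'orientation': [3.1394, -0.0012, 1.2912], 'contact_force': [4.7791, 1.8656, 4.1346], 'moment': [0.5738, -1.1959, -0.1904], 'opening': 0.0138, 'finger_force': 29.9995}
[ 0.57376344 -1.1959374  -0.19039496]
```

```bash
python3 -m inch '[[0,0,-0.002,0,0,0],[0,0,-0.002,0,0,0],[0,0,-0.002,0,0,0],[0,0,0,0,0,0]]'; python3 -c "
from h import *
print(state()['moment'])"
```

```text
t: 15.8
ee_pos: [0.5065, -0.0233, 0.1862]
orientation: [3.14, -0.001, 1.291]
contact_force: [4.5, 0.9, 2.9]
opening: 0.0139
finger_force: 30.0
{'t': 15.8, 'q': [-0.4826, 0.2561, 0.4798, 2.0168, -0.1498, 0.9001, -0.2028], 'ee_pos': [0.5065, -0.0233, 0.1862], 'orientation': [3.1397, -0.0005, 1.291], 'contact_force': [4.4518, 0.9253, 2.9445], 'moment': [0.2806, -1.1666, -0.1079], 'opening': 0.0139, 'finger_force': 29.9976}
[ 0.28064489 -1.16658394 -0.10791384]
```

```bash
python3 -m inch '[[0,0,-0.003,0,0,0],[0,0,-0.003,0,0,0],[0,0,-0.003,0,0,0],[0,0,-0.003,0,0,0],[0,0,0,0,0,0]]'; python3 -m inch '[[0,0,-0.02,0,0,0],[0,0,-0.02,0,0,0],[0,0,-0.02,0,0,0],[0,0,-0.01,0,0,0],[0,0,0,0,0,0]]'; python3 -c "
from h import *
state();W=wrist('w4')"
```

```text
t: 16.3
ee_pos: [0.504, -0.0236, 0.1974]
orientation: [-3.138, 0.001, 1.291]
contact_force: [0.6, 0.3, -2.1]
opening: 0.0136
finger_force: 30.0
t: 16.8
ee_pos: [0.5057, -0.0234, 0.2686]
orientation: [3.141, -0.001, 1.291]
contact_force: [0.3, 0.1, -1.2]
opening: 0.0138
finger_force: 30.0
{'t': 16.8, 'q': [-0.5174, 0.1529, 0.4987, 1.9233, -0.0831, 1.0843, -0.2645], 'ee_pos': [0.5057, -0.0234, 0.2686], 'orientation': [3.1409, -0.0008, 1.291], 'contact_force': [0.3198, 0.1293, -1.2309], 'moment': [-0.0597, 0.0666, -0.0251], 'opening': 0.0138, 'finger_force': 29.9954}
```

View pics/w4.png

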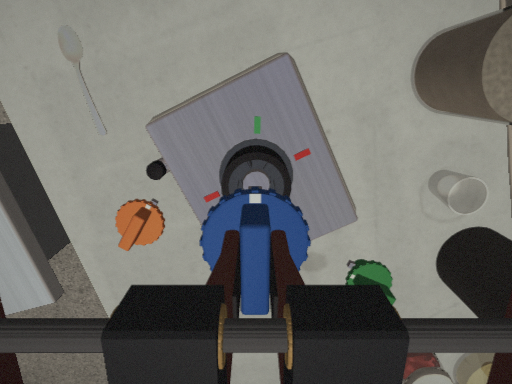

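The cap is held upright off the collar, with the white mark at (255,198) and the open neck at (256,170). Next I carry it to the saucer.

```bash
python3 -m inch '[[0.012,-0.004,0,0,0,0],[0.025,-0.008,0,0,0,0],[0.027,-0.0085,0,0,0,0],[0.028,-0.009,0,0,0,0],[0.028,-0.009,0,0,0,0],[0.028,-0.009,0,0,0,0],[0.028,-0.009,0,0,0,0],[0.028,-0.009,0,0,0,0],[0.028,-0.009,0,0,0,0],[0.027,-0.0085,0,0,0,0],[0.025,-0.008,0,0,0,0],[0.012,-0.004,0,0,0,0]]'
python3 -m inch '[[0,0,0.01,0,0,0],[0,0,0.02,0,0,0],[0,0,0.025,0,0,0],[0,0,0.025,0,0,0],[0,0,0.025,0,0,0],[0,0,0.025,0,0,0],[0,0,0.025,0,0,0],[0,0,0.02,0,0,0],[0,0,0.01,0,0,0],[0,0,0,0,0,0]]'
python3 -c "
from h import *
from plant import eyes
state();W=wrist('w5')
A=eyes.snapshot('scene')['img'];B=eyes.snapshot('side')['img']
a=cv2.resize(A[150:240,130:225],None,fx=4.2,fy=4.2,interpolation=2);b=cv2.resize(B[225:315,240:335],None,fx=4.2,fy=4.2,interpolation=2)
cv2.imwrite('pics/crop5.png',np.hstack([a,b])[...,::-1])"
```

```text
t: 18.05
ee_pos: [0.4942, 0.2907, 0.2664]
orientation: [-3.139, 0.001, 1.295]
contact_force: [-0.2, 0.2, -0.7]
opening: 0.0139
finger_force: 30.0
t: 19.05
ee_pos: [0.4952, 0.2853, 0.0814]
orientation: [-3.14, 0.003, 1.289]
contact_force: [-0.8, 0.2, -0.5]
opening: 0.0139
finger_force: 30.0
{'t': 19.05, 'q': [-0.8304, 0.4941, 0.2563, 1.9353, -0.1787, 0.7375, -0.7517], 'ee_pos': [0.4952, 0.2853, 0.0814], 'orientation': [-3.1399, 0.0032, 1.2893], 'contact_force': [-0.8267, 0.181, -0.4635], 'moment': [-0.0648, 0.0963, -0.007], 'opening': 0.0139, 'finger_force': 29.9954}
```

View pics/crop5.png

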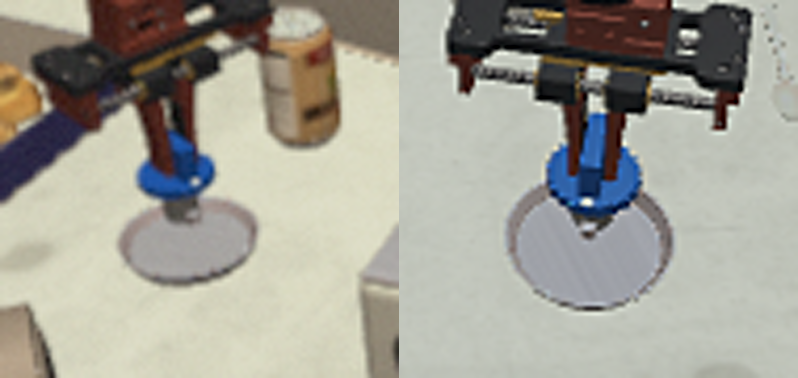

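The cap hangs upright over the saucer. I'll check the can's clearance to the gripper body before descending.

```bash
python3 -c "
from h import *
print(tri([ray(load('scene0'),(202,168)),ray(load('side0'),(216,280))]))"
python3 -m inch '[[0,0,0.006,0,0,0],[0,0,0.006,0,0,0],[0,0,0.006,0,0,0],[0,0,0.004,0,0,0],[0,0,0.002,0,0,0],[0,0,0,0,0,0]]'
```

```text
(array([0.68903744, 0.30488285, 0.05554816]), [np.float64(0.0011226790261723173), np.float64(0.0011226790261727793)])
t: 19.8
ee_pos: [0.4959, 0.2872, 0.0586]
orientation: [-3.141, 0.001, 1.291]
contact_force: [-0.3, 0.1, -1.4]
opening: 0.0139
finger_force: 30.0
```

```bash
python3 -m inch '[[0,0,0.002,0,0,0],[0,0,0.002,0,0,0],[0,0,0.002,0,0,0],[0,0,0,0,0,0]]'
```

```text
t: 20.2
ee_pos: [0.496, 0.2872, 0.0527]
orientation: [-3.141, 0.0, 1.291]
contact_force: [0.6, -1.2, -2.3]
opening: 0.0135
finger_force: 30.0
```

```bash
python3 -m inch '[[0,0,0.001,0,0,0],[0,0,0.001,0,0,0],[0,0,0,0,0,0]]'
```

```text
t: 20.5
ee_pos: [0.4961, 0.2873, 0.0508]
orientation: [-3.141, 0.0, 1.291]
contact_force: [-0.1, 0.1, -0.6]
opening: 0.0139
finger_force: 30.0
```

```bash
python3 -m inch '[[0,0,0.001,0,0,0],[0,0,0,0,0,0]]'
```

```text
t: 20.7
ee_pos: [0.4962, 0.2874, 0.0506]
orientation: [-3.141, -0.0, 1.291]
contact_force: [-1.7, -0.8, 5.0]
opening: 0.0137
finger_force: 30.0
```

```bash
python3 -m inch '[[0,0,0.0007,0,0,0],[0,0,0,0,0,0]]'
```

```text
t: 20.9
ee_pos: [0.4962, 0.2873, 0.0506]
orientation: [-3.141, -0.001, 1.291]
contact_force: [-3.6, -1.3, 12.6]
opening: 0.0134
finger_force: 30.0
```

The foot is on the saucer floor. I'll ease, open and check.

```bash
python3 -m inch '[[0,0,-0.0009,0,0,0],[0,0,0,0,0,0]]'
python3 -m inch '[[0,0,0,0,0,0],[0,0,0,0,0,0],[0,0,0,0,0,0],[0,0,0,0,0,0],[0,0,0,0,0,0],[0,0,0,0,0,0]]' 0.6
python3 -m inch '[[0,0,-0.005,0,0,0],[0,0,-0.01,0,0,0],[0,0,-0.02,0,0,0],[0,0,-0.03,0,0,0],[0,0,-0.03,0,0,0],[0,0,-0.03,0,0,0],[0,0,-0.03,0,0,0],[0,0,-0.03,0,0,0],[0,0,0,0,0,0],[0,0,0,0,0,0]]'
python3 -c "
from h import *
from plant import eyes
A=eyes.snapshot('scene')['img'];B=eyes.snapshot('side')['img']
a=cv2.resize(A[140:270,130:265],None,fx=2.95,fy=2.95,interpolation=2);b=cv2.resize(B[145:315,190:335],None,fx=2.25,fy=2.25,interpolation=2)
b=cv2.resize(b,(int(b.shape[1]*a.shape[0]/b.shape[0]),a.shape[0]));cv2.imwrite('pics/crop6.png',np.hstack([a,b])[...,::-1])"
```

```text
t: 21.1
ee_pos: [0.4964, 0.2874, 0.0506]
orientation: [3.141, -0.001, 1.291]
contact_force: [-0.6, -0.5, 4.7]
opening: 0.0138
finger_force: 30.0
t: 21.7
ee_pos: [0.4961, 0.2873, 0.0501]
orientation: [-3.142, 0.0, 1.291]
contact_force: [-0.2, -0.7, 0.1]
opening: 0.0526
finger_force: 0.0
t: 22.7
ee_pos: [0.4963, 0.2874, 0.2363]
orientation: [3.141, -0.002, 1.291]
contact_force: [0.5, 0.5, 0.4]
opening: 0.0529
finger_force: 0.0
```

View pics/crop6.png

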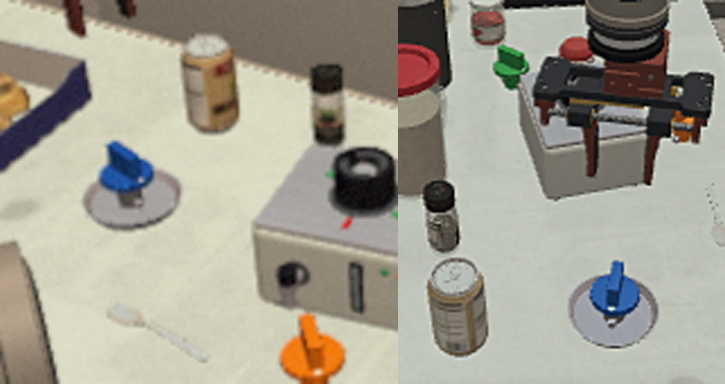

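The cap stands upright on its foot in the saucer, the gripper is clear, and everything else is in place. I'll hand the job in.

```bash
python3 -c "
from plant import ticket
print(ticket.close_job())"
```

```text
the job is handed in; nothing more can be done
None
```

The blue cap was pressed to its stop (peak about 22 N), twisted free, lifted off and set upright in the steel saucer; the job was handed in at about 23 s with the gripper clear, and no verdict was returned.

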